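# Select the blue solvent line and start it

## Task

On the solvent selector, push the pointer round with a fingertip, gently and without gripping it, until it points squarely at the blue port. Only then press the white start button fully down, let it come back up, and move clear. Leave the vial, the solvent bottle and the vial rack where they stand.

Things in the scene. Friction and masses are not known exactly. Their poses are not given: they have to be found in the camera images.
- selector: solvent selector: low grey cabinet with a white top, 270 (x) by 310 (y) by 50 mm high, fixed to the bench. Origin: centre of its underside; z up. The pointer's axis stands at x = -30, y = 0 mm in this frame, the button at x = -95, y = -95 mm. Four port collars lie 107 mm from the pointer's axis, at -1.45, -0.75, 0.75 and 1.45 rad from the selector's +x; colours change places
- pointer: black pointer arm with orange tip: level bar 14 mm wide, 16 mm high, its underside 14 mm above the selector's top (64 mm above the bench). Origin: on its vertical turning axis, at the bar's underside; x runs along the arm to the tip. It reaches 85 mm to the tip and 30 mm the other way; hub 34 mm across, 18 mm high, on a post. Over 25 N of push or pinch counts as forcing it
- pointer_aim (a point): point the pointer aims at: on the arm's centre line, 107 mm from its axis (22 mm beyond the tip), 72 mm above the bench; over a collar's centre when the pointer is square to that port. The arm starts within 0.28 rad of the selector's +x, can turn 1.8 rad either way from it, needs about 1.5 N of push at 60 mm from the axis, and stays where it is left
- port_blue: blue port collar: round, 24 mm across, 8 mm tall, with a small dark centre, fixed to the selector's top. Origin: centre of its underside, at the level of the selector's top face
- port_green: green port collar: round, 24 mm across, 8 mm tall, with a small dark centre, fixed to the selector's top. Origin: centre of its underside, at the level of the selector's top face
- port_yellow: yellow port collar: round, 24 mm across, 8 mm tall, with a small dark centre, fixed to the selector's top. Origin: centre of its underside, at the level of the selector's top face
- port_red: red port collar: round, 24 mm across, 8 mm tall, with a small dark centre, fixed to the selector's top. Origin: centre of its underside, at the level of the selector's top face
- start_button (a joint): travel of the white start button: 0 up, 0.006 m fully down; a spring brings it back, fully down takes 5 N. It counts as pressed beyond 0.0045 m
- start_button_top (a point): centre of the top face of the white start button (28 mm across, in a black housing on the selector); pressed straight down
- vial: loose amber vial with a grey cap, 23 mm across, 52 mm tall, standing on the selector's top near the edge that faces the robot. Origin: centre of its underside
- solvent_bottle: loose clear bottle with an orange cap, 72 mm across, 140 mm tall, on the bench on the +y side of the selector. Origin: centre of its underside
- vial_rack: loose white rack of small amber vials with purple caps, 70 by 110 mm, 52 mm tall, on the bench on the -y side of the selector. Origin: centre of its underside
Not all that is in view belongs to the job. Leave any brown or pink look-alike of the solvent_bottle alone.

How it is judged:
By the outcome, as a careful person would: the job done as asked, in the order asked, and still so for the second after the job is handed in, with the robot touching nothing.
It also fails if it takes over 58 s, if anything falls off the work surface, if the arm or the gripper's body presses on something with over 40 N, if the wrist force passes 120 N, or if a joint passes its speed limit or range.

## Robot

A 7-joint arm with a two-finger parallel gripper is mounted at the origin on the work surface. World frame = base frame: x ahead of the robot, y to its left, z up, the work surface at z = 0. Lengths are in m, angles in rad, forces in N, time in s.
With the tool pointing down it reaches from about 0.4 to 0.875 m from the base axis. Payload 6.5 kg.
Tool frame: the origin (TCP) lies on the centre line of the jaws, within the pads' length; the fingertips stand manip.tcp_to_tips ahead of it and the grasp point (between the pads) lies 8 mm behind it (manip.tcp_to_tips is the distance from the TCP to the fingertips, in m); y points along the fingers, x is the direction in which the jaws open and shut, and the axes are right-handed (so a half turn about y gives the same grasp; the last joint's range is limited). The gripper opens to 85 mm and grips with 20 to 120 N. Pads are 22 mm wide; open, the fingers measure 114 mm over their backs; the gripper's body (76 mm by 85 mm) begins 54 mm behind the grasp point. The pads swing forward as they close: fully open they stand 13 mm farther back than shut.
Start: joints at [1.115, 0.536, -0.004, 1.538, 0.003, 1.067, -0.071], TCP at [0.247, -0.601, 0.242] pointing down, gripper open.
Joint ranges: [-2.7, 2.7], [-0.37, 2.16], [-1.27, 1.26], [0.24, 2.4], [-1.31, 4.45], [0.19, 1.91], [-2.76, 2.76]. Speed limits (rad/s): [2.39, 2.39, 3.14, 3.14, 3.14, 3.14, 3.14].

## Interface

Orientations are given as a unit quaternion [x, y, z, w].
In Python, from workcell import manip gives the robot as it stands. Calls block until the motion is done:
- manip.move_pose(position, orientation): joint-space move of the TCP to a pose.
- manip.servo_line(position, rate=0.15, frame=None, max_force=None): straight line of the TCP; frame=None keeps the orientation; rate is the mean speed in m/s. With max_force (N) it stops when the force on the tool has changed by that much, and returns True; else False.
- manip.move_j(angles): joint-space move.
- manip.open() and manip.close_gripper(grip_force=None): open the fingers fully, or close them until they stop; grip_force is the grip in N (None keeps the last).
- manip.hold(seconds).
- manip.inverse_kinematics(position, orientation): joint angles nearest the present ones, or None.
- manip.state(): the state.
- manip.grab_frame(name): name is "side" or "top"; returns a dict with "img" (400x640x3 uint8, blue, green, red), "z_map" (400x640 float32, m along the optical axis (not along the pixel's ray), 0 where there is no reading), "fx", "fy", "cx", "cy" (pixels), "R" (3x3) and "t" (3): a world point X has camera coordinates R X + t. Camera axes: x right, y down, z forward; pixel columns grow to the right and rows downward; lengths in m; the calibration is good to about 2 mm. A picture is of the moment at which its call begins.
A pose or a line that the arm cannot do raises manip.IKError and nothing moves.
- manip.close_job(): hands the job in, once; it reports no verdict.
Trained networks look in the newest picture that a camera, given by its name, has taken for a name from the list of things; names that differ only in an ending like _2 or _b are one class to them, and where a whole thing is asked for, a point or a joint stands for the part that bears it (a point fixed in the world has none). Each returns a list of dicts, best first, with "p" (0 to 1); they miss things now and then, are a little off and sometimes report something else, mostly with a low value. They report only what shows in the picture. A call takes as long as a camera call. They do not tell look-alikes from the thing itself.
- manip.boxes_of(camera, name): "box" ([left, top, right, bottom] in pixels, round what is visible of it).
- manip.masks_of(camera, name): "mask" (400x640 bool, what is visible of it) and "box" ([left, top, right, bottom] in pixels, round what is visible of it).
- manip.pinpoint(camera, name): "position" ([column, row] in pixels: a listed point, or the origin of a listed thing).
The state is a dict: "clock": time; "joints": joint angles; "qvel": joint speeds; "effort": joint torques, N m; "position": TCP position; "tcp_rot": TCP orientation; "ft_force": force on the tool from outside, world axes, zero at the start; "moment": the same for the moment, N m; "finger_gap": opening from 0.0 (shut) to 1.0 (fully open).
Only numpy, scipy, OpenCV 4.12 (cv2) and the standard library are available. Lean on these libraries where they do the work, as an engineer would, in place of code of your own. Each camera call takes 0.05 s, during which the arm holds its last target.

## Working session

There is one attempt and no reset: what is moved stays moved. The work goes in short steps, each a Python script; the robot and the scene stay as the last script left them, time stands still between calls to the robot, and variables do not carry over. Pictures are saved under pics/ and viewed, and the job is handed in when it is done.

```bash
mkdir -p pics; ls
python3 - <<'E'
from workcell import manip
import cv2,numpy as np
s=manip.state();print(s['clock'],s['position'],s['tcp_rot'],s['finger_gap'],manip.tcp_to_tips)
for c in ['top','side']:
    f=manip.grab_frame(c);cv2.imwrite(f'pics/{c}0.png',f['img']);np.savez(f'{c}0.npz',**f)
    for n in ['selector','pointer','pointer_aim','port_blue','port_green','port_yellow','port_red','start_button_top','vial','solvent_bottle','vial_rack']:
        for d in manip.pinpoint(c,n)[:3]:
            u,v=d['position'];z=f['z_map'][int(round(v)),int(round(u))]
            X=f['R'].T@(np.array([(u-f['cx'])/f['fx']*z,(v-f['cy'])/f['fy']*z,z])-f['t'])
            print(c,n,round(d['p'],2),np.round([u,v],1),X.round(4))
print(manip.state()['clock'])
E
```

```text
pics
0.0 [ 0.24677804 -0.60066321  0.24137187] [-0.58706899  0.39422077 -0.39311747  0.58770625] 0.9998629625838161 0.011
top selector 0.7 [320.8 204. ] [0.5516 0.0515 0.0781]
top pointer 0.7 [318.5 215.4] [0.5243 0.0567 0.0856]
top pointer 0.34 [284.9 244.4] [0.456  0.1337 0.102 ]
top pointer_aim 0.59 [325.4 171.5] [0.6324 0.0411 0.0498]
top port_blue 0.65 [276.1 202.1] [0.556  0.1602 0.0544]
top port_blue 0.64 [327.6 171.5] [0.6321 0.0358 0.0532]
top port_green 0.44 [299.1 181.4] [0.6075 0.1052 0.0487]
top port_yellow 0.64 [353.5 184.7] [ 0.6003 -0.0274  0.0554]
top port_red 0.42 [362.4 215. ] [ 0.5269 -0.0492  0.0578]
top start_button_top 0.54 [352.9 249. ] [ 0.4456 -0.026   0.0714]
top vial 0.46 [283.5 244.6] [0.4554 0.1372 0.099 ]
top solvent_bottle 0.9 [200.6 245.9] [0.4502 0.3302 0.0991]
top solvent_bottle 0.81 [231.5 212.1] [0.5293 0.2578 0.1096]
top solvent_bottle 0.63 [210.3 163.6] [0.6431 0.3125 0.097 ]
top vial_rack 0.9 [420.9 224.6] [ 0.5053 -0.1953  0.0343]
side selector 0.79 [330.4 234.2] [ 0.5524 -0.0187  0.0516]
side pointer 0.77 [314.7 207.8] [0.5293 0.0355 0.0748]
side pointer 0.69 [328.6 233.1] [ 0.5497 -0.0137  0.0506]
side pointer_aim 0.98 [369.3 202.1] [0.6423 0.0789 0.0506]
side port_blue 0.5 [325.1 182.2] [0.5613 0.1514 0.0603]
side port_green 0.64 [353.1 193.2] [0.6134 0.1039 0.0583]
side port_yellow 0.52 [355.9 236.1] [ 0.5952 -0.0399  0.0595]
side port_yellow 0.43 [279.4 192.4] [0.4643 0.1271 0.0573]
side port_red 0.55 [320.5 247.4] [ 0.5301 -0.0633  0.0588]
side start_button_top 0.5 [276.2 234.6] [ 0.4559 -0.0388  0.0745]
side vial 0.55 [280.8 188.8] [0.4677 0.1279 0.0652]
side solvent_bottle 0.93 [269.9 164.7] [0.4435 0.3159 0.0219]
side solvent_bottle 0.71 [360.6 163. ] [0.6628 0.2918 0.0246]
side solvent_bottle 0.69 [309.8 177.6] [0.5317 0.1887 0.0522]
side vial_rack 0.8 [317.6 336.6] [ 0.5079 -0.2425  0.0446]
1.2
```

Run:
```python
import cv2,numpy as np
t=cv2.imread('pics/top0.png');s=cv2.imread('pics/side0.png')
cv2.imwrite('pics/topc.png',cv2.resize(t[140:290,180:450],None,fx=2.96,fy=2.96,interpolation=cv2.INTER_CUBIC))
cv2.imwrite('pics/sidec.png',cv2.resize(s[140:380,220:460],None,fx=2.5,fy=2.5,interpolation=cv2.INTER_CUBIC))
```

```text
(no output)
```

View pics/topc.png

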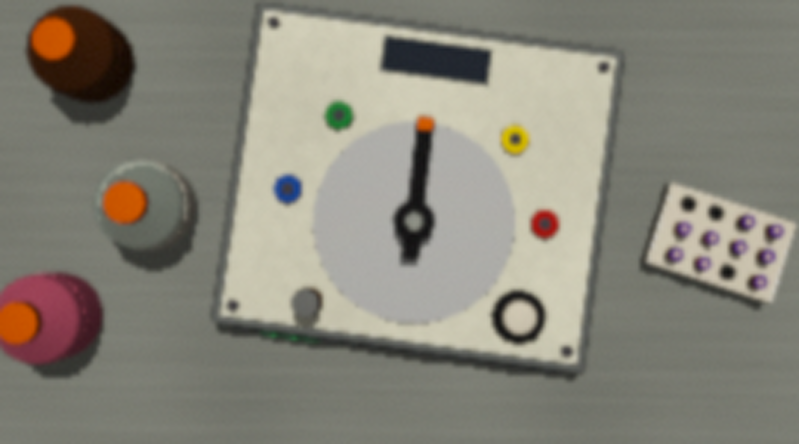

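View pics/sidec.png

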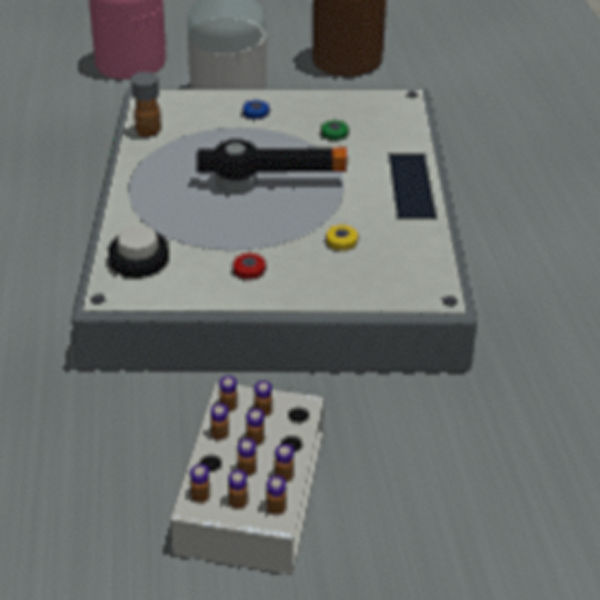

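View pics/side0.png

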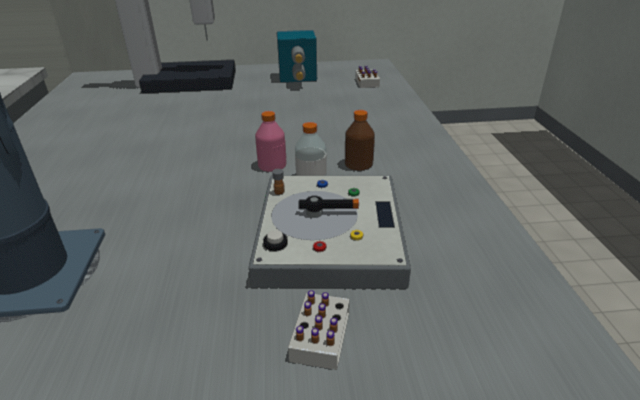

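View pics/top0.png

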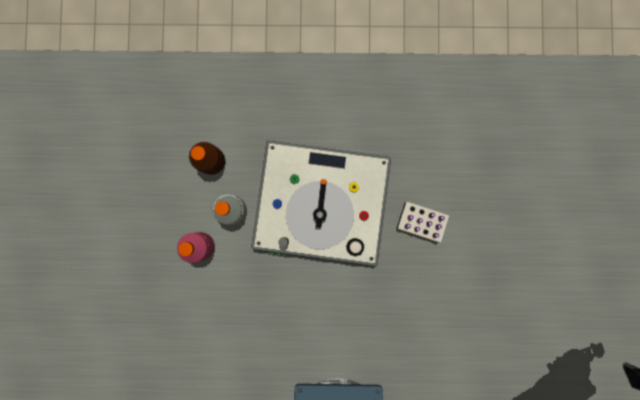

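The pictures show blue at top px (277,204) and side px (322,184). It is the collar nearest the bottle, at +1.45 rad. The pointer tip is at top (323,183) and the white button at (355,247). Possible mix-ups are the "blue" network hit at (327,171), which is the tip area, and the screw heads or vial cap mistaken for the button. Next I'll fit the selector pose to the port centroids from both cameras.

```bash
cat > h.py <<'E'
import cv2,numpy as np
from scipy.optimize import least_squares
HS={'blue':((105,100,60),(125,255,255)),'green':((55,90,40),(85,255,200)),'yellow':((22,150,100),(33,255,255)),'red':((170,140,60),(180,255,255)),'orange':((5,170,120),(16,255,255))}
ROI={'top':(165,255,265,375),'side':(175,260,250,400)}
A=dict(red=-1.45,yellow=-.75,green=.75,blue=1.45)
def ray(f,u,v,z):
    R=f['R'];c=-R.T@f['t'];d=R.T@np.array([(u-f['cx'])/f['fx'],(v-f['cy'])/f['fy'],1]);return c+d*(z-c[2])/d[2]
def cent(f,cam,col):
    r0,r1,c0,c1=ROI[cam];im=cv2.resize(f['img'][r0:r1,c0:c1],None,fx=4,fy=4,interpolation=cv2.INTER_LINEAR)
    m=cv2.inRange(cv2.cvtColor(im,cv2.COLOR_BGR2HSV),*map(np.array,HS[col]))
    n,l,s,_=cv2.connectedComponentsWithStats(m)
    if n<2:return None
    i=1+np.argmax(s[1:,4]);q=cv2.convexHull(np.argwhere(l==i)[:,::-1].astype(np.int32));M=cv2.moments(q)
    if M['m00']<20:return None
    return (M['m10']/M['m00']+.5)/4-.5+c0,(M['m01']/M['m00']+.5)/4-.5+r0,s[i,4]/16
def loc(p,q):
    c,s=np.cos(q[2]),np.sin(q[2]);return np.array([c*p[0]-s*p[1]+q[0],s*p[0]+c*p[1]+q[1]])
def fit(P):
    L={k:np.array([-.03+.107*np.cos(a),.107*np.sin(a)]) for k,a in A.items()}
    r=least_squares(lambda q:np.concatenate([loc(L[k],q)-P[k][:2] for k in P]),[.55,.05,0]);return r.x,r.fun
E
python3 - <<'E'
from h import *
for cam in ['top','side']:
    f=np.load(cam+'0.npz');P={}
    for k in A:
        c=cent(f,cam,k);print(cam,k,c and np.round(c,1))
        if c:P[k]=ray(f,c[0],c[1],.0575)
    q,r=fit(P);ax=loc((-.03,0),q)
    print('sel',q.round(4),'res',r.round(4),'axis',ax.round(4),'button',loc((-.095,-.095),q).round(4),'blue',P['blue'].round(4))
    c=cent(f,cam,'orange');t=ray(f,c[0],c[1],.074);print('tip',np.round(c,1),t.round(4),'ang',np.arctan2(*(t[:2]-ax)[::-1])-q[2],'r',np.hypot(*(t[:2]-ax)))
E
```

```text
top red None
top yellow [353.5 186.7  60.7]
top green [294.1 178.6  54.2]
top blue [276.8 203.3  53.2]
sel [ 0.5564  0.0508 -0.1256] res [ 0.     -0.0003  0.      0.0001 -0.0001  0.0002] axis [0.5267 0.0546] button [ 0.4503 -0.0315] blue [0.5528 0.1582 0.0575]
tip [323.2 181.7  18.4] [0.6053 0.0463 0.074 ] ang 0.02043114184420694 r 0.07907813639928968
side red [317.9 245.8   1.8]
side yellow [356.4 234.4  69.8]
side green [353.4 191.7  50.2]
side blue [321.8 183.4  49.1]
sel [ 0.5578  0.0453 -0.1299] res [ 0.0009 -0.001  -0.0012 -0.0008  0.0001  0.0007  0.0002  0.001 ] axis [0.5281 0.0492] button [ 0.4513 -0.0366] blue [0.5544 0.1518 0.0575]
tip [355.3 200.9  14.8] [0.6088 0.051  0.074 ] ang 0.15204315917499195 r 0.08079637262392192
```

```bash
cat >> h.py <<'E'
from scipy.spatial.transform import Rotation as Ro
AX=np.array([.5268,.0535]);YAW=-.127
def quat(phi,s):  # tool y down, tool z = s*tangent at world angle phi
    z=s*np.array([-np.sin(phi),np.cos(phi),0]);y=np.array([0,0,-1.]);return Ro.from_matrix(np.c_[np.cross(y,z),y,z]).as_quat()
def pt(a,r,off,z):  # a: pointer angle in selector frame; off: finger centre behind the bar's centre line
    p=a+YAW;return np.r_[AX+r*np.array([np.cos(p),np.sin(p)])-off*np.array([-np.sin(p),np.cos(p)]),z]
E
python3 - <<'E'
from h import *
from workcell import manip
print(Ro.from_quat(manip.state()['tcp_rot']).as_matrix().round(2))
for s in (1,-1):
  for a in (0,.7,1.45):
    for z in (.078,.2):
      j=manip.inverse_kinematics(pt(a,.06,.03 if a==0 else .018,z),quat(a+YAW,s));print(s,a,z,None if j is None else np.round(j,2))
manip.close_gripper(30)
print(manip.state()['finger_gap'],manip.tcp_to_tips,manip.state()['clock'])
E
```

```text
[[ 0.38 -0.    0.92]
 [-0.92  0.    0.38]
 [-0.   -1.   -0.  ]]
1 0 0.078 [ 0.23  0.69 -0.45  1.8   0.42  0.74 -0.58]
1 0 0.2 [ 0.29  0.53 -0.54  1.74  0.32  0.96 -0.5 ]
1 0.7 0.078 [ 0.24  0.74 -0.6   1.77  0.56  0.8  -0.07]
1 0.7 0.2 [ 0.28  0.57 -0.66  1.71  0.41  1.    0.05]
1 1.45 0.078 [ 0.25  0.75 -0.71  1.83  0.66  0.81  0.52]
1 1.45 0.2 [ 0.31  0.58 -0.79  1.76  0.48  1.01  0.66]
-1 0 0.078 [ 0.62  0.96 -1.08  1.78  0.98  1.05  2.17]
-1 0 0.2 [ 0.63  0.73 -1.08  1.72  0.7   1.13  2.35]
-1 0.7 0.078 [-0.24  0.66  0.06  1.8  -0.06  0.68 -2.72]
-1 0.7 0.2 [-0.91  0.75  1.09  1.78 -0.75  1.09 -2.12]
-1 1.45 0.078 [-0.12  0.64 -0.2   1.85  0.19  0.67 -2.25]
-1 1.45 0.2 [ 0.04  0.48 -0.4   1.78  0.23  0.93 -2.28]
0.0038050695838369145 0.011 1.9667
```

Run:
```python
from h import *
from workcell import manip
q=quat(YAW,1)
manip.move_pose(pt(0,.06,.035,.2),q)
manip.servo_line(pt(0,.06,.035,.12),rate=.12)
s=manip.state();print(s['clock'],s['position'],s['ft_force'])
o=[]
for c in('top','side'):
    f=manip.grab_frame(c);o.append(cv2.resize(f['img'][110:310,210:430] if c=='top' else f['img'][60:260,230:450],None,fx=1.8,fy=1.8,interpolation=cv2.INTER_CUBIC))
    np.savez(c+'1.npz',**f)
    X=np.r_[s['position']];X=X-[0,0,.011];x=f['R']@X+f['t'];print(c,'tips expected px',x[0]/x[2]*f['fx']+f['cx'],x[1]/x[2]*f['fy']+f['cy'])
cv2.imwrite('pics/a1.png',np.hstack(o))
```

```text
5.2667 [0.5824395  0.01130595 0.12061123] [ 0.18811436 -0.09677113  0.29404385]
top tips expected px 338.3303733604366 190.32271203486343
side tips expected px 344.9413715711089 197.1483623355078
```

View pics/a1.png

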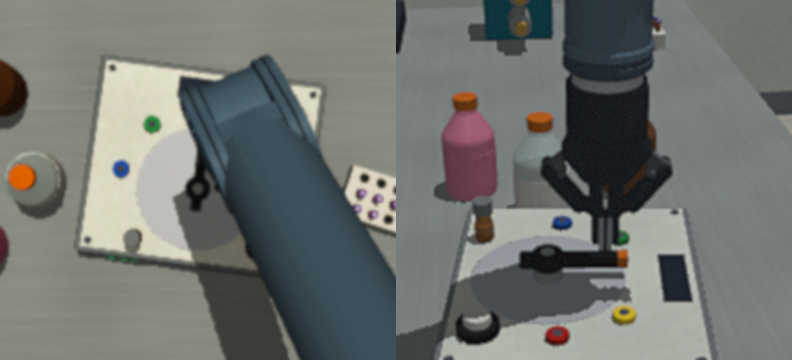

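Run:
```python
from h import *
from workcell import manip
R=.06
def go(a,off,z=.079,rate=.06,mf=8):
    st=manip.servo_line(pt(a,R,off,z),rate=rate,frame=quat(a+YAW,1),max_force=mf);s=manip.state()
    print(round(a,2),off,st,s['clock'],s['position'].round(4) if hasattr(s['position'],'round') else s['position'],np.round(s['ft_force'],2));return st
ok=not go(0,.035)
for a,off in [(0,.02)]+[(x,.018) for x in np.arange(.15,1.31,.23)]:
    if not ok:break
    ok=not go(a,off)
o=[]
for c in('top','side'):
    f=manip.grab_frame(c);o.append(cv2.resize(f['img'][110:310,210:430] if c=='top' else f['img'][100:300,230:450],None,fx=1.8,fy=1.8,interpolation=cv2.INTER_CUBIC));np.savez(c+'2.npz',**f)
cv2.imwrite('pics/a2.png',np.hstack(o))
```

```text
0 0.035 False 6.2 [0.5821 0.0113 0.0792] [-0.23 -0.31  0.01]
0 0.02 False 6.6 [0.5839 0.0269 0.0792] [-0.16  0.1   0.04]
0.15 0.018 False 6.9417 [0.5871 0.0369 0.0789] [ 0.26 -1.23  0.18]
0.38 0.018 False 7.3333 [0.5894 0.0509 0.079 ] [ 0.08 -0.52 -1.19]
0.61 0.018 False 7.725 [0.5884 0.0652 0.079 ] [-0.09  0.69 -0.62]
0.84 0.018 False 8.1167 [0.5841 0.079  0.079 ] [ 0.55 -0.17 -0.29]
1.07 0.018 False 8.5083 [0.5767 0.0913 0.079 ] [-0.04 -0.01 -0.52]
1.3 0.018 False 8.9 [0.5668 0.1016 0.079 ] [0.94 0.45 0.19]
```

View pics/a2.png

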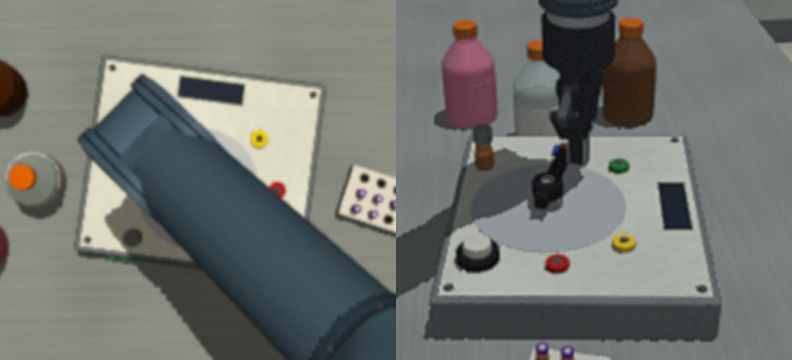

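```bash
cat >> h.py <<'E'
def view(manip,tag):
    o=[]
    for cam in('top','side'):
        f=manip.grab_frame(cam);np.savez(f'{cam}{tag}.npz',**f)
        o.append(cv2.resize(f['img'][140:280,240:380] if cam=='top' else f['img'][150:290,250:390],None,fx=2.8,fy=2.8,interpolation=cv2.INTER_CUBIC))
        P={k:ray(f,*cent(f,cam,k)[:2],.0575) for k in A if k!='red' and cent(f,cam,k)}
        if len(P)<2:continue
        q,r=fit(P);ax=loc((-.03,0),q);c=cent(f,cam,'orange')
        print(cam,'sel',q.round(4),abs(r).max().round(4),'tip',c)
        if c:t=ray(f,c[0],c[1],.080 if cam=='top' else .074);print('  ang',np.arctan2(*(t[:2]-ax)[::-1])-q[2],'r',np.hypot(*(t[:2]-ax)),'blue ang',np.arctan2(*(P['blue'][:2]-ax)[::-1])-q[2] if 'blue' in P else 0)
        for d in manip.pinpoint(cam,'pointer_aim')[:2]:
            t=ray(f,*d['position'],.072);print('  net aim',round(d['p'],2),t.round(4),np.arctan2(*(t[:2]-ax)[::-1])-q[2],np.hypot(*(t[:2]-ax)))
    cv2.imwrite(f'pics/v{tag}.png',np.hstack(o))
E
python3 - <<'E'
from h import *
from workcell import manip
R=.06
def go(a,off,z=.079,rate=.06,mf=8):
    st=manip.servo_line(pt(a,R,off,z),rate=rate,frame=quat(a+YAW,1),max_force=mf);return st
print(go(1.40,.018,rate=.04),manip.state()['ft_force'])
go(1.40,.04); go(1.4,.04,.2,rate=.15)
manip.move_pose([.42,-.3,.25],quat(YAW,1))
print(manip.state()['clock'])
view(manip,3)
E
```

```text
False [ 0.81708018  0.26920372 -0.44197048]
12.3833
top sel [ 0.5564  0.0509 -0.1259] 0.0003 tip (287.67006065857885, 205.39016464471405, np.float64(19.1875))
  ang 1.4293318279971272 r 0.07831244983136258 blue ang 1.4489701121562666
  net aim 0.76 [0.5538 0.1597 0.072 ] 1.4442190718341394 0.10851474625604457
side sel [ 0.5599  0.0455 -0.1524] 0.0037 tip (321.03807814992024, 180.34469696969697, np.float64(7.625))
  ang 1.4841458585349678 r 0.08919940341604359 blue ang 1.417886234990843
  net aim 0.88 [0.5557 0.1635 0.072 ] 1.5027534901113757 0.11619078816846756
  net aim 0.73 [0.5564 0.1402 0.072 ] 1.440652901276011 0.09379461930952761
```

View pics/v3.png

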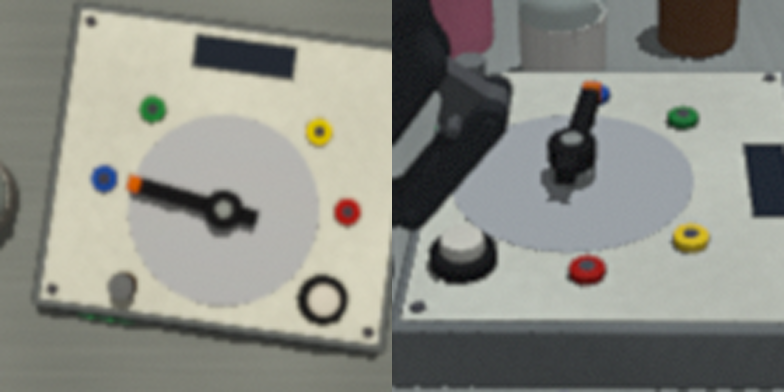

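```bash
cat >> h.py <<'E'
def bar(f,yaw,thr):
    r0,r1,c0,c1=178,232,282,338
    im=cv2.resize(f['img'][r0:r1,c0:c1],None,fx=6,fy=6,interpolation=cv2.INTER_CUBIC)
    h=cv2.cvtColor(im,cv2.COLOR_BGR2HSV);m=(cv2.cvtColor(im,cv2.COLOR_BGR2GRAY)<thr)|((h[...,0]<18)&(h[...,1]>150))
    n,l,s,_=cv2.connectedComponentsWithStats(m.astype(np.uint8));i=1+np.argmax(s[1:,4])
    v,u=np.nonzero(l==i);W=np.array([ray(f,(a+.5)/6-.5+c0,(b+.5)/6-.5+r0,.08)[:2] for a,b in zip(u[::3],v[::3])])
    hub=np.hypot(*(W-AX).T)
    vx,vy,x,y=cv2.fitLine(W[hub>.024].astype(np.float32),cv2.DIST_HUBER,0,1e-5,1e-5).ravel()
    d=np.array([vx,vy]);d*=np.sign(d@[np.cos(yaw+.7),np.sin(yaw+.7)])
    n=np.array([-d[1],d[0]]);off=(AX-[x,y])@n;k=(W-[x,y])@d
    return np.arctan2(d[1],d[0])-yaw,off,np.ptp(k)
E
python3 - <<'E'
from h import *
for t,y in((0,-.1257),(3,-.1257)):
    f=np.load(f'top{t}.npz')
    for thr in (50,65,80,95):print(t,thr,np.round(bar(f,y,thr),4))
E
```

```text
0 50 [ 0.0221 -0.001   0.1143]
0 65 [ 0.0211 -0.0011  0.1157]
0 80 [ 0.0185 -0.0013  0.1167]
0 95 [ 0.017  -0.0013  0.1175]
3 50 [ 1.4226e+00 -1.4000e-03  1.1170e-01]
3 65 [ 1.4198 -0.0019  0.1124]
3 80 [ 1.4211 -0.0023  0.1128]
3 95 [ 1.4223 -0.0026  0.1131]
```

Run:
```python
from h import *
from workcell import manip
R=.06;a=1.428
def go(a,off,z=.079,rate=.06,mf=8):
    return manip.servo_line(pt(a,R,off,z),rate=rate,frame=quat(a+YAW,1),max_force=mf)
manip.move_pose(pt(a,R,.04,.2),quat(a+YAW,1))
print(go(a,.04,.079,.12),go(a,.022),go(a,.018,rate=.02));manip.hold(.2)
s=manip.state();print(s['position']-pt(a,R,.018,.079),s['ft_force'])
go(a,.04);go(a,.04,.2,rate=.15)
manip.move_pose([.42,-.3,.25],quat(YAW,1))
print(manip.state()['clock'])
view(manip,4)
f=np.load('top4.npz')
for thr in (50,65,80,95):print(np.round(bar(f,-.1257,thr),4))
```

```text
False False False
[ 7.58672197e-05 -1.30000658e-05  1.24390577e-06] [ 0.24027575 -0.25973989  0.60496077]
19.4167
top sel [ 0.5564  0.0509 -0.1257] 0.0003 tip (287.49492209237616, 206.28025876460768, np.float64(19.6875))
  ang 1.4565522937282935 r 0.07816029170907456 blue ang 1.4487278592666266
  net aim 0.64 [0.5512 0.1527 0.072 ] 1.4512602806189379 0.1011219484641624
side sel [ 0.5597  0.0451 -0.1466] 0.0031 tip (319.91081560283686, 180.26294326241134, np.float64(8.0))
  ang 1.5031995833347447 r 0.08990281701057316 blue ang 1.4211422451582398
  net aim 0.62 [0.5575 0.1684 0.072 ] 1.4904151250381106 0.1220374690086063
[ 1.4455 -0.0017  0.1116]
[ 1.4458 -0.002   0.1123]
[ 1.4452 -0.0025  0.1127]
[ 1.448  -0.0027  0.1129]
```

View pics/v4.png

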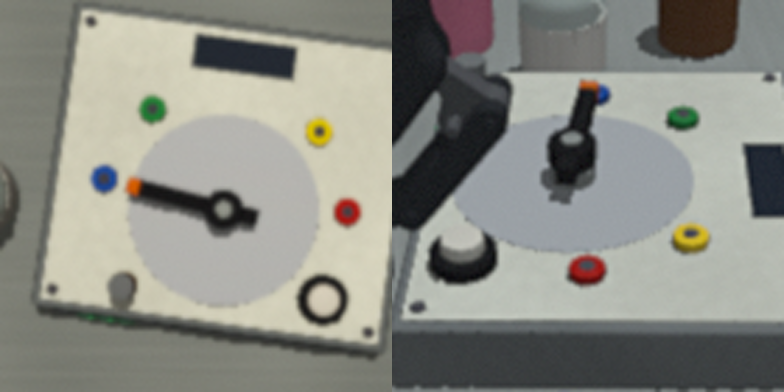

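Run:
```python
from h import *
f=np.load('top4.npz');r0,c0=236,343
im=cv2.resize(f['img'][r0:260,c0:368],None,fx=6,fy=6,interpolation=cv2.INTER_CUBIC);g=cv2.cvtColor(im,cv2.COLOR_BGR2GRAY)
n,l,s,c=cv2.connectedComponentsWithStats((g>140).astype(np.uint8))
i=l[11*6,12*6]
print(s[:,4],i);u,v=(c[i]+.5)/6-.5+[c0,r0];print(u,v,'diam px',2*np.sqrt(s[i,4]/36/np.pi))
for z in(.068,.074):print(z,ray(f,u,v,z).round(4))
Z=f['z_map'];
for a,b in((355,247),(354,246),(356,248)):
    z=Z[b,a];print((f['R'].T@(np.array([(a-f['cx'])/f['fx']*z,(b-f['cy'])/f['fy']*z,z])-f['t'])).round(4))
```

```text
[ 6523 11757  3320] 2
355.18649598393574 246.74357429718876 diam px 10.836096171439568
0.068 [ 0.4508 -0.0316  0.068 ]
0.074 [ 0.4511 -0.0312  0.074 ]
[ 0.4505 -0.0308  0.0731]
[ 0.4527 -0.0286  0.071 ]
[ 0.448  -0.0333  0.0711]
```

Button centre measures (0.4508, −0.032) with its top at about z = 0.072, and the selector fit agrees. I'll press it under force guard.

Run:
```python
from h import *
from workcell import manip
q=quat(YAW,1);x,y=.4507,-.0325
manip.move_pose([x,y,.15],q)
manip.servo_line([x,y,.095],rate=.1)
f0=np.array(manip.state()['ft_force']);c=None
for z in np.arange(.088,.062,-.001):
    st=manip.servo_line([x,y,z],rate=.03,max_force=12);s=manip.state();dF=s['ft_force'][2]-f0[2]
    print(round(z,4),round(s['position'][2],4),round(dF,2),st)
    if st or dF>14: break
manip.hold(.3);s=manip.state();print(s['position'],np.round(s['ft_force']-f0,2),s['clock'])
for cam in ('side',):
    f=manip.grab_frame(cam);cv2.imwrite('pics/press.png',cv2.resize(f['img'][180:290,230:400],None,fx=4,fy=4,interpolation=cv2.INTER_CUBIC))
```

```text
0.088 0.088 -0.15 False
0.087 0.087 0.02 False
0.086 0.086 -0.25 False
0.085 0.0849 -0.21 False
0.084 0.0839 0.15 False
0.083 0.083 1.47 False
0.082 0.082 1.79 False
0.081 0.081 1.99 False
0.08 0.08 2.88 False
0.079 0.079 3.7 False
0.078 0.078 4.88 False
0.077 0.0771 5.6 False
0.076 0.0768 18.32 False
[ 0.45090648 -0.03244701  0.07683086] [-3.56 -2.01 19.05] 25.1083
```

View pics/press.png

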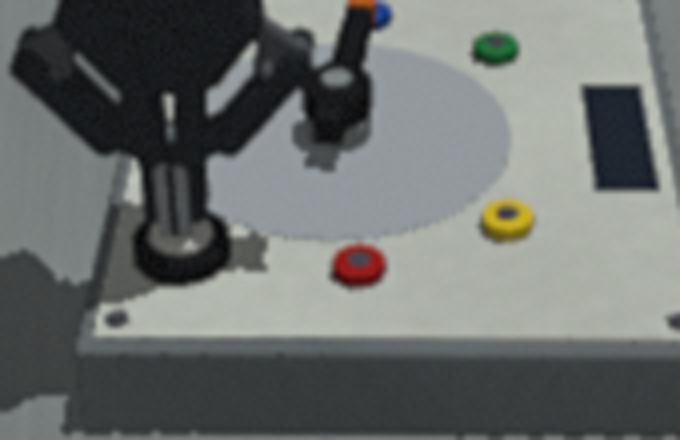

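The spring force rose from 1.5 to 5.6 N over about 6 mm, then met a hard stop, so the button is fully down. Next I release it, retreat and re-check the pointer.

Run:
```python
from h import *
from workcell import manip
manip.servo_line([.4507,-.0325,.2],rate=.1)
manip.move_pose([.42,-.3,.25],quat(YAW,1));manip.hold(.3)
print(manip.state()['clock'],manip.state()['ft_force'])
view(manip,5)
f=np.load('top5.npz');g=np.load('top4.npz')
for thr in (50,80,95):print(np.round(bar(f,-.1257,thr),4))
for c in('top','side'):
    a=np.load(c+'0.npz');b=np.load(c+'5.npz')
    for n in('vial','vial_rack','solvent_bottle'):
        print(c,n,[(round(d['p'],2),np.round(d['position'],1).tolist()) for d in manip.pinpoint(c,n)[:3]])
```

```text
27.9167 [-0.17265318 -0.23307126  0.44122713]
top sel [ 0.5564  0.0509 -0.1257] 0.0003 tip (287.4985194585448, 206.3243795826283, np.float64(19.6875))
  ang 1.457849389937592 r 0.07811266877303276 blue ang 1.4487786046138293
  net aim 0.94 [0.5473 0.1601 0.072 ] 1.503224314272167 0.10744479889886188
side sel [ 0.5597  0.0451 -0.1468] 0.0031 tip (319.9008865248227, 180.26719858156028, np.float64(8.0))
  ang 1.5033983734907124 r 0.08988725437428043 blue ang 1.4213145274712504
  net aim 0.8 [0.5502 0.1633 0.072 ] 1.542333445134103 0.1155506010620621
[ 1.4465 -0.0016  0.1114]
[ 1.4453 -0.0025  0.1126]
[ 1.4499 -0.0026  0.1131]
top vial [(0.53, [283.2, 241.2])]
top vial_rack [(0.91, [421.6, 225.2])]
top solvent_bottle [(0.62, [231.9, 213.2]), (0.61, [203.9, 246.4]), (0.56, [211.5, 163.9])]
side vial []
side vial_rack [(0.81, [319.1, 335.6])]
side solvent_bottle [(0.9, [311.5, 178.8]), (0.79, [270.1, 164.0]), (0.79, [360.8, 166.7])]
```

View pics/v5.png

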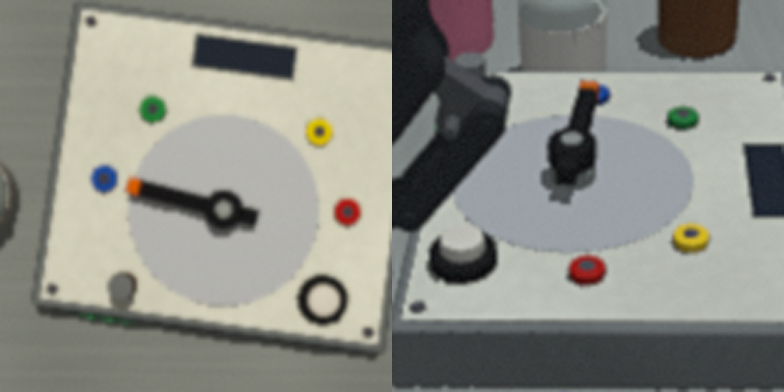

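Run:
```python
from h import *
f=np.load('side5.npz')
for q in([.5578,.0453,-.1299],[.5564,.0509,-.1257]):
    ax=loc((-.03,0),q)
    for z in(.074,.08):
        t=ray(f,319.9,180.27,z);print(z,np.arctan2(*(t[:2]-ax)[::-1])-q[2],np.hypot(*(t[:2]-ax)))
# compare initial tip reading in the same way (top said 0.02)
f=np.load('side0.npz');h0=None
# predicted tip pixel for angles, side-fit pose
q=[.5578,.0453,-.1299];ax=loc((-.03,0),q)
for a in(1.40,1.42,1.45,1.48,1.5):
    p=a+q[2];X=np.r_[ax+.0795*np.array([np.cos(p),np.sin(p)]),.08];x=f['R']@X+f['t'];print(a,x[0]/x[2]*f['fx']+f['cx'],x[1]/x[2]*f['fy']+f['cy'])
```

```text
0.074 1.466178249192404 0.09062864930749043
0.08 1.4477308455357163 0.08048436238959275
0.074 1.4310471714108497 0.0856735283495814
0.08 1.4072569281848546 0.07558770966859643
1.4 321.6600071879172 180.6551326433112
1.42 320.8929978674601 180.5898340857491
1.45 319.73808873937224 180.50659117825256
1.48 318.57863864667524 180.44102826494344
1.5 317.80355670503104 180.4071570019221
```

With the tip at its true height of 80 mm, the side view gives 1.448 rad. The top view gives 1.446–1.450, against the 1.45 target.

```bash
python3 -c "
from workcell import manip
manip.close_job()"
```

```text
the job is handed in; nothing more can be done
```

The pointer now points at the blue port, and the start button was pressed fully down and released afterwards. I handed the job in at about 28 s, with the arm clear of everything.

- **Pointer:** I pushed it round with the closed fingertips in an arc, then nudged it once more after looking. No push reached the 8 N stop I had set, against the 25 N limit.
- **Pointer angle:** After the button press, the top camera's line fit gave 1.445–1.450 rad. The side camera gave 1.448 rad using the tip's true height, against a target of 1.45.
- **Button:** The spring force rose to about 5.6 N over roughly 6 mm before a hard stop at about 19 N. The last picture shows it back up.
- **Other objects:** The bottle, the rack and, in the top view, the vial showed no movement beyond the networks' scatter of a few pixels. The arm hid the vial in the last side view.

Some checks disagreed:
- **Aim-point network:** Its last readings were 1.50 rad (top) and 1.54 rad (side). I discounted them because they had scattered by several millimetres and the line fit was steady.
- **Tip-colour reading:** The top view's raw reading was 1.458 rad. The side view's first was 1.50 rad, because it assumed too low a tip height and blue was partly hidden.
- **Camera offset:** The two cameras placed the selector about 5 mm apart in y, so I worked from angles measured within each picture.

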